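# Open the quick clamp on the tuning table

## Task

The blue quick clamp on the tuning table was left part shut and has to be opened for the next machine frame. With a fingertip, press down the red ratchet release on its sliding jaw and, keeping it down, push the jaw back along the bar until it is fully open against the end stop, then let the release spring up. Leave everything else on the table where it is.

Things in the scene. Friction and masses are not known exactly. Their poses are not given: they have to be found in the camera images.
- clamp: blue and steel quick clamp fixed to the table. Base plate 90 (x) x 300 (y) x 8 mm; origin under the plate's centre, z up. The bar runs along its y: fixed jaw (60 mm wide, 100 mm tall, the tallest part) at the -y end, end stop (60 mm tall) at the +y end; +y is the opening direction ('back'). The sliding jaw, 60 mm wide and 90 mm long, rides on the bar between them
- jaw (a joint): travel of the sliding jaw along the clamp's +y in m: 0 = shut on the fixed jaw, 0.150 = fully open at the end stop. Needs about 2 N once released. While the release is up, saw teeth (10 mm pitch) block motion to +y after at most 10 mm (up to 0.13; the last 20 mm have no teeth); it can still click towards shut
- release (a joint): how far the red release pad is pressed down, in m: 0 = up, 0.008 = bottomed. Sprung: starts to move at about 1.5 N, bottoms at about 5 N. The ratchet is free when the pad is down more than 4 mm and only while it is kept down; it springs up when let go
- pad (a point): centre of the top face of the red release pad on the sliding jaw: 40 (x) x 46 mm (y, along the bar), 78 mm above the table when up. It lies between the jaw's upright plate (face 31 mm to -y of this point, top 100 mm above the table) and the thumb stop (face 29 mm to +y); open to both sides in x, so a fingertip pressing the pad can push the thumb stop. Axes parallel to the clamp's
- thumb_stop (a point): top edge, on the pad side, of the thumb stop: an upright block 50 mm wide (x) and 18 mm thick (y) at the +y end of the sliding jaw, top 94 mm above the table; moves only with the jaw
- frame: bystander, loose: rusted iron coil-machine frame with two copper coils, 107 x 32 x 78 mm, standing; origin under the middle of its foot
- screw: bystander, loose: brass tension screw standing on its knurled head (20 mm across, 42 mm tall); origin under its centre
- caliper: bystander, loose: brass dial caliper lying flat, 176 mm long along its x, 14 mm thick at the dial; origin under the middle of its beam
- tin: bystander, loose: round grommet tin with red lid, 75 mm across, 28 mm tall; origin under its centre
- oil: bystander, loose: small amber oil bottle, 32 mm across, 75 mm tall; origin under its centre
- driver: bystander, loose: screwdriver lying flat, 150 mm long along its x; origin under its middle
- ink_cup: bystander, loose: small white ceramic cup, 48 mm across, 40 mm tall; origin under its centre

How it is judged:
On the way, in this order (a step that is already met when the one before it is completed fails the run):
1. the release is pressed down (over 5 mm) while the jaw is still where it was left (within 20 mm) (value of joint release above 0.005 m and distance of thumb_stop from where it was at the start of the episode below 0.02 m), for 0.05 s.
2. the jaw is pushed fully back, within 4 mm of the end stop (value of joint jaw above 0.146 m), for 0.1 s.
At the end, for the whole second after the job is handed in: The sliding jaw rests within 4 mm of its end stop, the release is up again (within 2 mm), and each loose thing is within 20 mm of where it stood (value of joint jaw above 0.146 m and value of joint release below 0.002 m and velocity of joint jaw between -0.01 and 0.01 m/s and distance of each of frame, screw, caliper, tin, oil, driver, ink_cup from where it was at the start of the episode below 0.02 m); the robot touches nothing.
It fails at once if a loose thing beside the clamp is lifted, carried or shoved more than 20 mm (distance of any of frame, screw, caliper, tin, oil, driver, ink_cup from where it was at the start of the episode above 0.02 m).
It also fails if it takes over 32 s, if anything falls off the work surface, if the arm or the gripper's body presses on something with over 40 N, if the wrist force passes 120 N, or if a joint passes its speed limit or range.

## Robot

A 7-joint arm with a two-finger parallel gripper is mounted at the origin on the work surface. World frame = base frame: x ahead of the robot, y to its left, z up, the work surface at z = 0. Lengths are in m, angles in rad, forces in N, time in s.
With the tool pointing down it reaches from about 0.4 to 0.85 m from the base axis. Payload 4.5 kg.
Tool frame: the origin (TCP) lies on the centre line of the jaws, within the pads' length; the fingertips stand 14 mm ahead of it and the grasp point (between the pads) lies 5 mm behind it (r.tip_reach is the distance from the TCP to the fingertips, in m); z points along the fingers, y is the line along which they close (so a half turn about z gives the same grasp; the last joint's range is limited). The gripper opens to 85 mm and grips with 20 to 120 N. Pads are 22 mm wide; open, the fingers measure 114 mm over their backs; the gripper's body (76 mm by 85 mm) begins 54 mm behind the grasp point. The pads swing forward as they close: fully open they stand 13 mm farther back than shut.
Start: joints at [-1.091, 0.689, -0.195, 1.565, 0.157, 0.902, -0.215], TCP at [0.269, 0.564, 0.245] pointing down, gripper open.
Joint ranges: [-3.01, 3.01], [-0.46, 2.08], [-1.47, 1.51], [0.13, 2.56], [-1, 4.14], [0.04, 2.09], [-2.66, 2.66]. Speed limits (rad/s): [2.57, 2.57, 3.14, 3.14, 3.14, 3.14, 3.14].

## Interface

Orientations are given as a unit quaternion [x, y, z, w].
In Python, from cell import r gives the robot as it stands.
- The arm moves only by the shell command python3 jog.py 'ROWS' [OPENING] [FORCE]. ROWS is a JSON list of rows, 1 to 10 of them, each written [[dx, dy, dz], [rx, ry, rz]]: dx, dy, dz in m, then a rotation vector rx, ry, rz in rad; each row is the pose to reach, as a shift and turn from the pose commanded when the command began, along the tool's axes at that moment; what a row does not reach only later rows make up. A row lasts 1/10 s, in which the tool goes at most 0.05 m and 0.15 rad, less where a joint would pass 70% of its speed; a pose out of reach is approached as far as the arm can. OPENING is the opening from 0.0 (shut) to 1.0 (fully open), set as the command begins (- or left out keeps the last). The fingers move at their own pace and stop on an object; FORCE is the grip in N (left out, the last holds). Time passes only in rows, so rows that do not move let the fingers close. It prints the time, the measured TCP pose, the force, the opening and the grip force at its end. Input that does not fit is refused with a message, and nothing moves.
- r.get_state(): the state, without advancing time (a new reading comes with each control period).
- r.read_camera(name): name is "scene" or "top" or "wrist"; returns a dict with "image" (400x640x3 uint8, red, green, blue), "fx", "fy", "cx", "cy" (pixels), "R" (3x3) and "t" (3): a world point X has camera coordinates R X + t. Camera axes: x right, y down, z forward; pixel columns grow to the right and rows downward; lengths in m; the calibration is good to about 2 mm. A picture is of the moment at which its call begins. There is no depth.
- r.hand_in(): hands the job in; it is judged then, once.
The state is a dict: "time_s": time; "joint_pos": joint angles; "qvel": joint speeds; "tau": joint torques, N m; "position": TCP position; "tool_rot": TCP orientation; "ft_force": force on the tool from outside, world axes, zero at the start; "ft_torque": the same for the moment, N m; "gripper_width": opening from 0.0 (shut) to 1.0 (fully open); "finger_force": force on a finger pad.
Only numpy, scipy, OpenCV 4.12 (cv2) and the standard library are available. Lean on these libraries where they do the work, as an engineer would, in place of code of your own. Each camera call takes 0.05 s, during which the arm holds its last target. There are 200 camera calls.

## Working session

There is one attempt and no reset: what is moved stays moved. The work goes in short steps, Python scripts to look and compute and a shell command to move; the robot and the scene stay as the last step left them, time stands still between calls to the robot, and variables do not carry over. Pictures are saved under pics/ and viewed, at most 10 in all, crops included, and the job is handed in when it is done.

```bash
ls; mkdir -p pics; python3 - <<'E'
from cell import r
import cv2
for n in("top","scene"):
    c=r.read_camera(n); cv2.imwrite(f"pics/{n}0.png",c["image"][:,:,::-1]); print(n,c["fx"],c["fy"],c["cx"],c["cy"],c["R"],c["t"])
s=r.get_state(); print(s["time_s"],s["position"],s["tool_rot"],r.tip_reach)
E
```

```text
cell.py
jog.py
pics
top 407.5349751009799 407.5349751009799 313.5758336103723 196.10844653490602 [[ 0.02810008 -0.99958757 -0.00592182]
 [-0.99729838 -0.02763252 -0.06806164]
 [ 0.06786993  0.00781836 -0.99766354]] [0.03103461 0.58001264 0.87679738]
scene 471.8248672117895 471.8248672117895 315.27926267393144 204.26799403498802 [[ 0.66558862  0.74630664  0.00426447]
 [ 0.57795444 -0.51181282 -0.63562277]
 [-0.47218688  0.42552795 -0.77198803]] [-0.43729703 -0.2657892   1.26549203]
0.1 [0.26928312 0.56337204 0.24455474] [ 2.21014046e-01  9.75270254e-01 -8.42446438e-04 -1.13420347e-04] 0.014
```

View pics/top0.png

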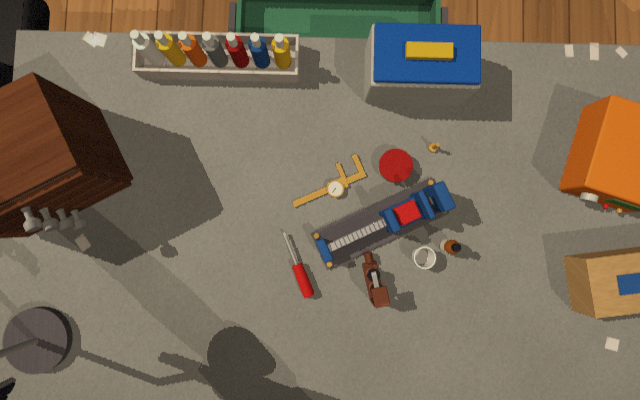

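View pics/scene0.png

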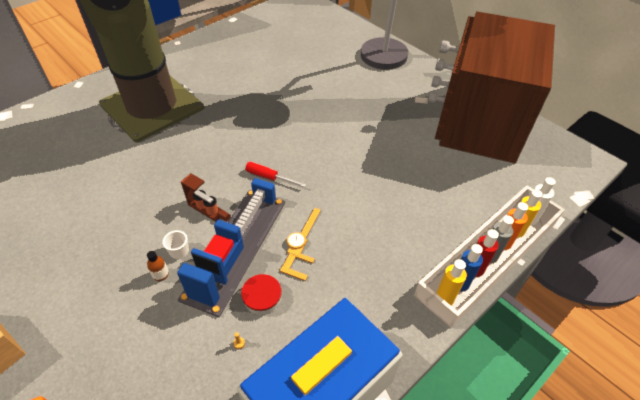

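The top view shows the clamp from its fixed jaw at about (440,197) to its end stop at (323,250), with the red pad near (407,212). The scene view has the pad at about (220,247). Opening is towards the left and slightly down in the top image.

```bash
cat > h.py <<'E'
import numpy as np,cv2
from cell import r
def ray(c,uv,z):
    d=c["R"].T@np.array([(uv[0]-c["cx"])/c["fx"],(uv[1]-c["cy"])/c["fy"],1]); o=-c["R"].T@c["t"]
    return o+d*(z-o[2])/d[2]
def proj(c,X):
    p=c["R"]@X+c["t"]; return np.array([c["fx"]*p[0]/p[2]+c["cx"],c["fy"]*p[1]/p[2]+c["cy"]])
def red(c,box):
    h=cv2.cvtColor(c["image"],cv2.COLOR_RGB2HSV); m=((h[...,0]<8)|(h[...,0]>172))&(h[...,1]>170)&(h[...,2]>90)
    k=np.zeros_like(m); x0,y0,x1,y1=box; k[y0:y1,x0:x1]=1; m=(m&k).astype(np.uint8)
    return max(cv2.findContours(m,0,2)[0],key=cv2.contourArea)
E
python3 - <<'E'
from h import *
c=r.read_camera("top"); q=red(c,(388,190,430,235)); R=cv2.minAreaRect(q); print(R)
P=np.array([ray(c,p,.078) for p in cv2.boxPoints(R)]); print(P.round(4),P.mean(0)); print([np.linalg.norm(P[i]-P[i-1]).round(4) for i in range(4)])
s=r.read_camera("scene"); q=red(s,(195,225,240,275)); R2=cv2.minAreaRect(q); print(R2,proj(s,P.mean(0)))
print(np.array([ray(s,p,.078) for p in cv2.approxPolyDP(q,3,True)[:,0]]).round(4))
cv2.imwrite("pics/tc.png",cv2.resize(c["image"][130:320,280:480,::-1],None,fx=4,fy=4,interpolation=2)[:600])
cv2.imwrite("pics/sc.png",cv2.resize(s["image"][160:320,140:300,::-1],None,fx=3.75,fy=3.75,interpolation=2))
E
```

```text
((406.75604248046875, 212.3048858642578), (19.765579223632812, 23.048200607299805), 65.224853515625)
[[ 0.5547 -0.115   0.078 ]
 [ 0.5757 -0.1576  0.078 ]
 [ 0.5394 -0.175   0.078 ]
 [ 0.5184 -0.1325  0.078 ]] [ 0.54704038 -0.14502721  0.078     ]
[np.float64(0.0402), np.float64(0.0475), np.float64(0.0403), np.float64(0.0474)]
((219.40000915527344, 245.70001220703125), (22.807893753051758, 22.360679626464844), 26.56505012512207) [218.75912372 244.25396042]
[[ 0.5245 -0.1382  0.078 ]
 [ 0.5427 -0.1727  0.078 ]
 [ 0.5812 -0.1591  0.078 ]
 [ 0.5555 -0.1208  0.078 ]]
```

View pics/tc.png

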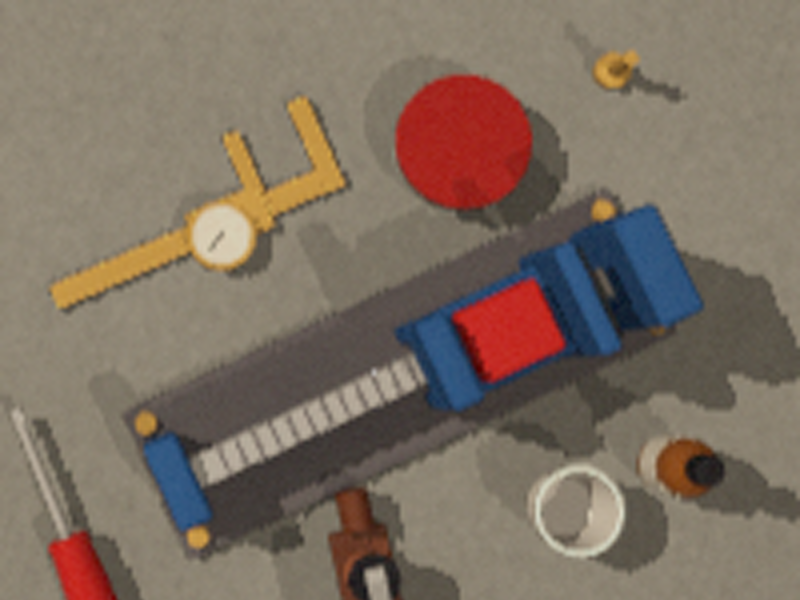

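View pics/sc.png

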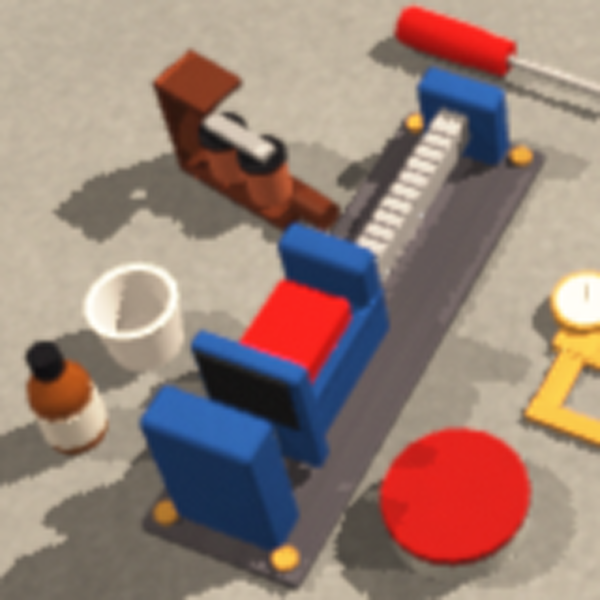

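The crops show the clamp clearly. In the top crop the bolts are at (146,424), (198,538) and (602,210), and the pad sits open between the upright plate and the thumb stop. The frame and the cup are beside the clamp and lower than the gripper body will be.

```bash
cat > m.py <<'E'
from h import *
c=r.read_camera("top")
f=lambda u,v,z:ray(c,(280+u/4,130+v/4),z)[:2]
a,b,e=f(146,424,.01),f(198,538,.01),f(602,210,.01)
d=a-e; print("bolt dir",np.degrees(np.arctan2(d[1],d[0])),np.linalg.norm(d), "cross",np.degrees(np.arctan2(*(a-b)[::-1]))+90,np.linalg.norm(a-b))
print("end stop face top",f(195,437,.06),f(212,520,.06),"thumb back",f(413,328,.094),f(458,407,.094))
s=r.get_state(); from scipy.spatial.transform import Rotation as T
M=T.from_quat(s["tool_rot"]).as_matrix(); print(M.round(3))
u=np.array([np.cos(np.radians(115.8)),np.sin(np.radians(115.8)),0]); g=np.array([.5475,-.1455,s["position"][2]])+.010*u
print("tool shift",M.T@(g-s["position"]), "turn", np.arctan2(*(M.T@u)[[1,0]]))
E
python3 m.py
```

```text
bolt dir 116.65920694947145 0.2801279682548223 cross 116.20185440243793 0.06861114561736677
end stop face top [0.48690345 0.01271456] [0.44424583 0.00278834] thumb back [ 0.54574619 -0.09430027] [ 0.50682193 -0.11746037]
[[-0.902  0.431 -0.   ]
 [ 0.431  0.902 -0.001]
 [-0.    -0.001 -1.   ]]
tool shift [-5.48876784e-01 -5.13717398e-01  4.74478955e-04] turn 0.6747629708615086
```

```bash
python3 jog.py '[[[-0.073,-0.068,0],[0,0,0]],[[-0.146,-0.137,0],[0,0,0.1]],[[-0.55,-0.514,0],[0,0,0.667]],[[-0.55,-0.514,0],[0,0,0.667]],[[-0.55,-0.514,0],[0,0,0.667]],[[-0.55,-0.514,0],[0,0,0.667]],[[-0.55,-0.514,0],[0,0,0.667]],[[-0.55,-0.514,0],[0,0,0.667]],[[-0.55,-0.514,0],[0,0,0.667]],[[-0.55,-0.514,0],[0,0,0.667]]]' 0.0
cat > n.py <<'E'
from h import *
from scipy.spatial.transform import Rotation as T
s=r.get_state(); M=T.from_quat(s["tool_rot"]).as_matrix(); an=np.radians(116.3)
u=np.array([np.cos(an),np.sin(an),0]); g=np.array([.5475,-.1455,.110])+.010*u
print(s["time_s"],s["position"],"tool shift",M.T@(g-s["position"]), "turn", np.arctan2(*(M.T@u)[[1,0]]),"tilt",M[:,2],"q",s["joint_pos"],s["gripper_width"])
E
python3 n.py
```

```text
time_s: 1.25
position: [0.4524, 0.0966, 0.2455]
tool_rot: [0.528, 0.849, 0.0, 0.0]
ft_force: [1.2, 0.8, 0.3]
gripper_width: 0.001
finger_force: 0.0
1.25 [0.45239895 0.09662017 0.24545476] tool shift [-0.24921308 -0.02196192  0.135429  ] turn -0.0005769356470660104 tilt [ 5.48465784e-04  3.23649571e-04 -9.99999797e-01] q [-0.26405856  0.48112163 -0.06880763  2.04176302  0.05457873  0.61976022
  0.08894602] 0.0013901578598654036
```

```bash
python3 jog.py '[[[-0.05,-0.004,0],[0,0,0]],[[-0.1,-0.009,0],[0,0,0]],[[-0.15,-0.013,0],[0,0,0]],[[-0.2,-0.018,0.02],[0,0,0]],[[-0.249,-0.022,0.06],[0,0,0]],[[-0.249,-0.022,0.1],[0,0,0]],[[-0.249,-0.022,0.112],[0,0,0]],[[-0.249,-0.022,0.112],[0,0,0]],[[-0.249,-0.022,0.112],[0,0,0]]]'; python3 n.py
python3 - <<'E'
from h import *
c=r.read_camera("scene"); cv2.imwrite("pics/s2.png",cv2.resize(c["image"][150:310,120:320,::-1],None,fx=3.75,fy=3.75,interpolation=2))
E
```

```text
time_s: 2.15
position: [0.5426, -0.1342, 0.1336]
tool_rot: [0.528, 0.849, 0.0, 0.0]
ft_force: [0.8, -0.2, -0.1]
gripper_width: 0.005
finger_force: 0.0
2.15 [ 0.54258535 -0.13418834  0.1336485 ] tool shift [-0.00232314 -0.00061939  0.02364767] turn -0.0003855490678224658 tilt [ 4.56942672e-04  4.42983949e-04 -9.99999797e-01] q [ 0.20661131  0.76179196 -0.07825368  1.86841427  0.10872485  0.51506575
  0.51387934] 0.005049406075517516
```

View pics/s2.png

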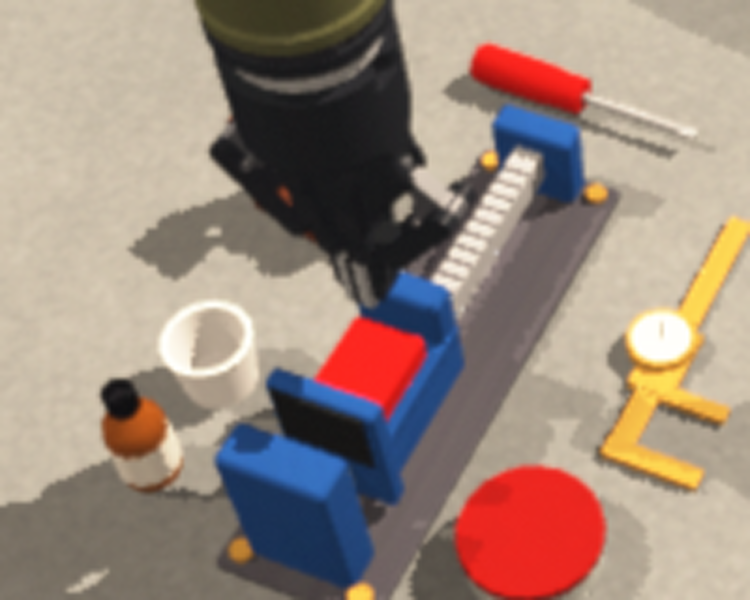

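The picture shows the closed fingertips at about (365,300) in the crop, above the thumb-stop half of the pad and matching the predicted position. I'll descend and press by force.

```bash
python3 jog.py '[[[-0.002,0,0.02],[0,0,0]],[[-0.002,0,0.036],[0,0,0]],[[-0.002,0,0.041],[0,0,0]],[[-0.002,0,0.043],[0,0,0]],[[-0.002,0,0.044],[0,0,0]]]'
```

```text
time_s: 2.7
position: [0.5435, -0.1358, 0.0904]
tool_rot: [0.528, 0.849, 0.0, 0.0]
ft_force: [-0.7, 1.0, 2.4]
gripper_width: -0.002
finger_force: 1.2
```

```bash
python3 jog.py '[[[0,0,0.002],[0,0,0]],[[0,0,0.004],[0,0,0]],[[0,0,0.0055],[0,0,0]],[[0,0,0.0055],[0,0,0]],[[0,0,0.0055],[0,0,0]]]'
```

```text
time_s: 3.2
position: [0.5437, -0.1363, 0.0842]
tool_rot: [0.528, 0.849, 0.0, 0.001]
ft_force: [-1.4, 2.6, 4.7]
gripper_width: -0.002
finger_force: 2.6
```

```bash
python3 jog.py '[[[0.005,0,0],[0,0,0]],[[0.010,0,0],[0,0,0]],[[0.015,0,0],[0,0,0]],[[0.02,0,0],[0,0,0]],[[0.025,0,0],[0,0,0]],[[0.03,0,0],[0,0,0]],[[0.03,0,0],[0,0,0]]]'
python3 - <<'E'
from h import *
c=r.read_camera("top"); cv2.imwrite("pics/t3.png",cv2.resize(c["image"][130:280,280:480,::-1],None,fx=4,fy=4,interpolation=2))
E
```

```text
time_s: 3.9
position: [0.5297, -0.1082, 0.0841]
tool_rot: [0.528, 0.85, 0.0, -0.0]
ft_force: [-0.3, -0.1, 6.5]
gripper_width: -0.003
finger_force: 3.6
```

View pics/t3.png

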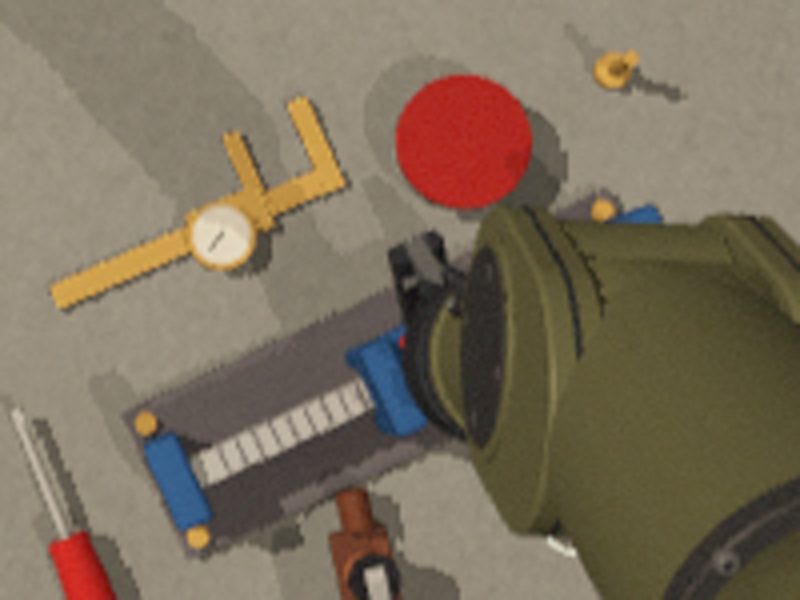

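The thumb stop's back edge has moved from (413,328) to about (358,350) in the crop, roughly 28 mm, so the jaw is sliding with the release down. I'll keep pushing.

```bash
python3 jog.py '[[[0.008,0,0],[0,0,0]],[[0.016,0,0],[0,0,0]],[[0.024,0,0],[0,0,0]],[[0.032,0,0],[0,0,0]],[[0.04,0,0],[0,0,0]],[[0.048,0,0],[0,0,0]],[[0.056,0,0],[0,0,0]],[[0.064,0,0],[0,0,0]],[[0.07,0,0],[0,0,0]],[[0.07,0,0],[0,0,0]]]'; python3 jog.py '[[[0.005,0,0],[0,0,0]],[[0.01,0,0],[0,0,0]],[[0.01,0,0],[0,0,0]]]'
```

```text
time_s: 4.95
position: [0.4984, -0.0452, 0.084]
tool_rot: [0.527, 0.85, 0.0, -0.0]
ft_force: [-0.5, 1.0, 8.2]
gripper_width: -0.004
finger_force: 4.0
time_s: 5.25
position: [0.4942, -0.0366, 0.0841]
tool_rot: [0.528, 0.849, 0.0, -0.0]
ft_force: [0.6, -0.4, 7.0]
gripper_width: 0.001
finger_force: 3.8
```

```bash
for i in 1; do python3 jog.py '[[[0.004,0,0],[0,0,0]],[[0.008,0,0],[0,0,0]],[[0.008,0,0],[0,0,0]]]'; python3 jog.py '[[[0.004,0,0],[0,0,0]],[[0.004,0,0],[0,0,0]]]'; python3 jog.py '[[[0.004,0,0],[0,0,0]],[[0.004,0,0],[0,0,0]]]'; done
```

```text
time_s: 5.55
position: [0.4907, -0.0297, 0.084]
tool_rot: [0.528, 0.849, 0.0, -0.0]
ft_force: [0.4, -0.6, 7.1]
gripper_width: -0.001
finger_force: 3.8
time_s: 5.75
position: [0.489, -0.0261, 0.084]
tool_rot: [0.528, 0.849, 0.0, 0.0]
ft_force: [0.5, -0.2, 7.7]
gripper_width: 0.001
finger_force: 3.7
time_s: 5.95
position: [0.4872, -0.0226, 0.084]
tool_rot: [0.528, 0.849, 0.0, 0.0]
ft_force: [0.2, -0.5, 7.0]
gripper_width: 0.004
finger_force: 3.7
```

```bash
python3 - <<'E'
from h import *
c=r.read_camera("top"); d=r.read_camera("scene")
a=cv2.resize(c["image"][200:280,300:400,::-1],None,fx=4,fy=4,interpolation=2); b=cv2.resize(d["image"][150:250,200:300,::-1],None,fx=4,fy=4,interpolation=2)
cv2.imwrite("pics/t4.png",np.hstack([np.pad(a,((0,80),(0,0),(0,0))),b]))
E
```

```text
(no output)
```

View pics/t4.png

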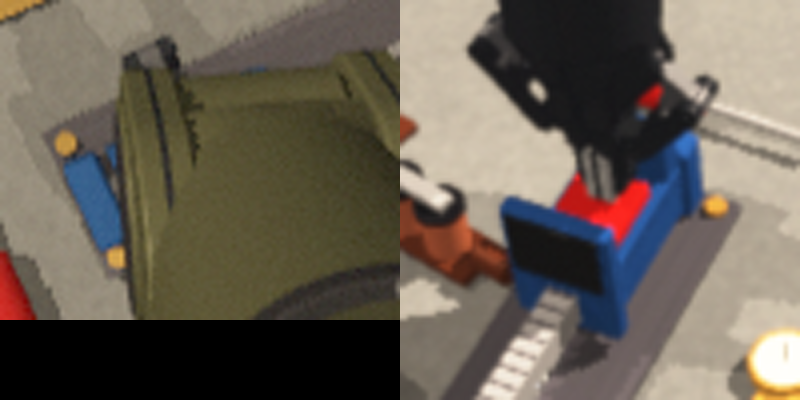

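The jaw is at or almost at the end stop, and the fingertip is on the pad at about (600,195), not yet against the thumb stop. I'll push until the force rises.

```bash
python3 jog.py '[[[0.003,0,0],[0,0,0]],[[0.006,0,0],[0,0,0]],[[0.006,0,0],[0,0,0]]]'|sed -n '2p;4p'; python3 jog.py '[[[0.003,0,0],[0,0,0]],[[0.006,0,0],[0,0,0]],[[0.006,0,0],[0,0,0]]]'|sed -n '2p;4p'
```

```text
position: [0.485, -0.0182, 0.084]
ft_force: [1.8, -1.9, 7.0]
position: [0.4829, -0.0141, 0.084]
ft_force: [2.9, -4.9, 5.3]
```

```bash
python3 jog.py '[[[0.003,0,0],[0,0,0]],[[0.003,0,0],[0,0,0]],[[0.003,0,0],[0,0,0]]]'|sed -n '2p;4p'; python3 jog.py '[[[0.003,0,0],[0,0,0]],[[0.003,0,0],[0,0,0]],[[0.003,0,0],[0,0,0]]]'|sed -n '2p;4p'
```

```text
position: [0.4828, -0.014, 0.0841]
ft_force: [5.2, -11.2, 2.7]
position: [0.4828, -0.0139, 0.0842]
ft_force: [6.4, -18.2, 0.4]
```

The jaw is firm against the stop. I'll ease off the push, then lift straight up.

```bash
python3 jog.py '[[[-0.004,0,0],[0,0,0]],[[-0.005,0,0],[0,0,0]],[[-0.005,0,-0.006],[0,0,0]],[[-0.005,0,-0.015],[0,0,0]],[[-0.005,0,-0.05],[0,0,0]],[[-0.005,0,-0.1],[0,0,0]],[[-0.005,0,-0.14],[0,0,0]],[[-0.005,0,-0.16],[0,0,0]],[[-0.005,0,-0.16],[0,0,0]]]'; python3 jog.py '[[[-0.05,0,0],[0,0,0]],[[-0.1,0,0],[0,0,0]],[[-0.15,0,0],[0,0,0]],[[-0.2,0,0],[0,0,0]],[[-0.2,0,0],[0,0,0]],[[-0.2,0,0],[0,0,0]]]'
python3 - <<'E'
from h import *
c=r.read_camera("top"); d=r.read_camera("scene")
a=cv2.resize(c["image"][130:330,280:480,::-1],None,fx=2,fy=2); b=cv2.resize(d["image"][120:320,130:330,::-1],None,fx=2,fy=2)
cv2.imwrite("pics/t5.png",np.hstack([a,b]))
E
```

```text
time_s: 8.15
position: [0.4822, -0.011, 0.2458]
tool_rot: [0.528, 0.849, 0.001, 0.001]
ft_force: [0.3, 0.2, -0.6]
gripper_width: -0.004
finger_force: 0.0
time_s: 8.75
position: [0.5686, -0.1913, 0.2413]
tool_rot: [0.529, 0.849, -0.0, -0.002]
ft_force: [-0.7, 0.5, -0.4]
gripper_width: 0.003
finger_force: 0.0
```

View pics/t5.png

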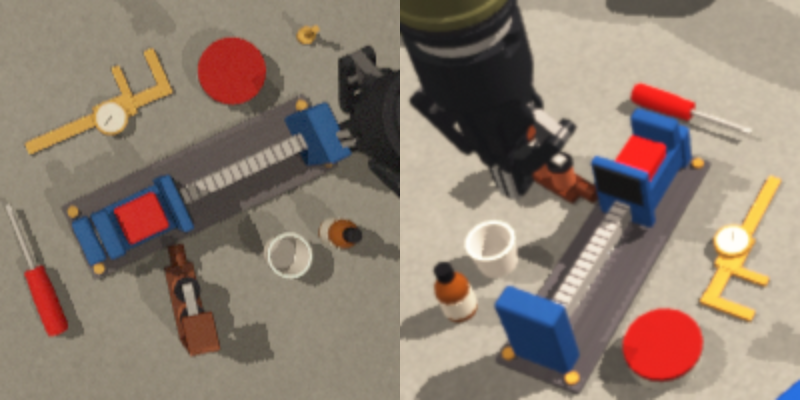

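The view shows the jaw at the end stop at about (110,230), the pad up at (142,217), and the loose things in place. I'll check the gap to the stop numerically.

```bash
python3 - <<'E'
from h import *
c=r.read_camera("top"); q=red(c,(330,215,372,255)); R=cv2.minAreaRect(q); an=np.radians(116.3); u=np.array([np.cos(an),np.sin(an)])
p=ray(c,R[0],.078)[:2]; p0=np.array([.547,-.145]); print(p,"travel",(p-p0)@u,"side",(p-p0)@[-u[1],u[0]])
h=cv2.cvtColor(c["image"],cv2.COLOR_RGB2HSV); m=((h[...,0]>95)&(h[...,0]<125)&(h[...,1]>120)).astype(np.uint8); m[:,:310]=0;m[:,425:]=0;m[:220]=0;m[275:]=0
k=cv2.findContours(m,0,2)[0]
for x in k:
    if cv2.contourArea(x)>30:
        for z in(.06,.094): w=np.array([ray(c,a,z)[:2]-p for a in x[:,0]])@u; print(cv2.contourArea(x),z,w.min().round(4),w.max().round(4))
E
```

```text
[ 0.49004162 -0.03081416] travel 0.12760267481943646 side 0.0004699612056796211
175.0 0.06 0.0499 0.0679
175.0 0.094 0.0499 0.0672
489.0 0.06 -0.0473 0.0464
489.0 0.094 -0.0434 0.0466
```

The pad moved 128 mm. The fingertip's firm-stop position puts the jaw where it rests now, against the end stop, within measuring error. There are no ratchet teeth there that could have stopped it short.

```bash
python3 -c "
from cell import r
print(r.hand_in())"
```

```text
the job is handed in; nothing more can be done
None
```

I pressed the release, pushed the jaw about 128 mm back to a firm stop at the end stop and let the release up. In the last view the loose things looked unmoved. I handed the job in, but it returned no verdict.

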